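Start the self-tapping screw in the dolly deck

TASK

On the blue dolly deck one winged self-tapping screw still stands proud in its pilot hole in the steel strap; its neighbours are already home. Take it by the wing from above, first push it down firmly as far as it goes (about 10 mm) and, still pushing, give it a quarter turn clockwise (seen from above) so that it cuts its first thread and stays in when you let go. Leave the loose caster on the deck where it is.

Things in the scene. Friction and masses are not known exactly. Their poses are not given: they have to be found in the camera images.
- screw_head (a point): The dark steel wing screw standing proud. Point on its axis at the upper face of its round collar (40 mm across, 4 mm thick), 18 mm above the strap and 81 mm above the bench at the start; threaded shank shows below. On the collar stands the wing: a bar 36 mm along x, 10 mm thick along y (grip it across y), 26 mm high above this point. z up; the frame turns and sinks with the screw.
- feed (a joint): How far the screw has gone down, m: 0 at the start, at most 0.010. A springy resistance pushes it back up: about 3 N at the start, 7 N at 0.008, 8 N at 0.010. It comes back up if let go before it is turned in.
- screw (a joint): Turn of the screw, rad, growing clockwise seen from above: 0 to 0.1 at the start, end stop at 1.75. Push it down at least 0.008 before turning: turned with less push past 0.3 rad it skates round or catches, without biting. Kept down it turns easily (about 0.06 N m), and past about 0.6 rad the thread holds it 0.006 to 0.008 down when let go.
- caster: Bystander: loose caster, wheel up, 60 x 50 mm plate, 58 mm high; origin under its plate, z up. It stands on the blue deck, a fixed tray 280 x 480 mm with 20 mm lip, sheet 60 mm above the bench; on it a steel strap 50 mm wide, 3 mm thick, with three fasteners 115 mm apart in any order: the proud screw, a like one already home (collar on the strap), a low hex head.

How it is judged:
On the way:
1. the screw is pushed down at least 6 mm while hardly turned (value of joint feed above 0.006 m and value of joint screw below 0.6 rad), for 0.1 s.
At the end, for the whole second after the job is handed in: The screw, let go, has been turned to at least 60 degrees (1.05 rad) on its joint and its thread holds it at least 4.5 mm down; the caster stands within 20 mm of where it was (value of joint screw above 1.05 rad and value of joint feed above 0.0045 m and distance of caster from where it was at the start of the episode below 0.02 m); the robot touches nothing.
It fails at once if the caster is knocked over (angle between caster's own z axis and vertical above 0.5 rad).
It also fails if it takes over 40 s, if anything falls off the work surface, if the arm or the gripper's body presses on something with over 40 N, if the wrist force passes 120 N, or if a joint passes its speed limit or range.

ROBOT

A 7-joint arm with a two-finger parallel gripper is mounted at the origin on the work surface. World frame = base frame: x ahead of the robot, y to its left, z up, the work surface at z = 0. Lengths are in m, angles in rad, forces in N, time in s.
With the tool pointing down it reaches from about 0.425 to 0.875 m from the base axis. Payload 8.4 kg.
Tool frame: the origin (TCP) lies on the centre line of the jaws, within the pads' length; the fingertips stand r.tips_ahead ahead of it and the grasp point (between the pads) lies 11 mm behind it (r.tips_ahead is the distance from the TCP to the fingertips, in m); z points along the fingers, y is the line along which they close (so a half turn about z gives the same grasp; the last joint's range is limited). The gripper opens to 87 mm and grips with 3 to 60 N. Pads are 19 mm wide; open, the fingers measure 117 mm over their backs; the gripper's body (75 mm by 190 mm) begins 51 mm behind the grasp point.
Start: joints at [1.026, 0.333, 0.04, 1.465, -0.013, 1.343, -0.059], TCP at [0.28, -0.586, 0.231] pointing down, gripper open.
Joint ranges: [-2.58, 2.58], [-0.38, 2.09], [-1.3, 1.39], [0.25, 2.4], [-1.5, 4.64], [0.08, 2.09], [-2.65, 2.65]. Speed limits (rad/s): [2.22, 2.22, 2.79, 2.79, 3.14, 3.14, 3.14].

INTERFACE

Orientations are given as a unit quaternion [x, y, z, w].
In Python, from cell import r gives the robot as it stands.
- The arm moves only by the shell command python3 -m crank 'ROWS'. ROWS is text: rows parted by semicolons, each of 7 numbers parted by spaces: the turn, a rotation vector about the tool's x, y, z in units of 5 degrees (1.0 is 5 degrees), then the shift along the tool's x, y, z in units of 50 mm (1.0 is 50 mm), then the opening, from 0 (shut) to 1 (fully open). A call has 1 to 5 rows; each row shifts and turns the commanded pose from where the row before left it, along the tool's axes as they then stand; what a row does not reach is not made up. A row lasts 1/8 s, in which the tool goes at most 62.5 mm and 10.7 degrees, less where a joint would pass 70% of its speed; a pose out of reach is approached as far as the arm can. A call is refused whole if a number of a shift passes 1 or a number of a turn 1, either way. A call with a gripper value outside its range is refused whole. The fingers move at their own pace and stop on an object; the grip force is fixed at half the most. Time passes only in rows, so rows that do not move let the fingers close. It gives the time, the measured TCP pose, the force, the opening and the grip force at its end, in the units of the state.
- r.read_state(): the state, without advancing time (a new reading comes with each control period).
- r.read_camera(name): name is "scene" or "top" or "wrist"; returns the picture (384x512x3 uint8, blue, green, red); there is no depth.
- r.camera_model(name): a dict with "fov_y" (degrees; the focal length in pixels is half the picture's height over the tangent of half this angle, whatever the lens; pixels are square), "cx", "cy" (the principal point, pixels), "view" (4x4, takes a point from world to camera coordinates); the wrist camera has in their place "T_tool_cam" (4x4, takes a point from camera to tool coordinates, whose origin is the TCP and whose axes are the flange's). Camera axes: x right, y up, looking along -z (the intrinsics and any distortion apply to the point x, -y, -z); pixel columns grow to the right and rows downward; lengths in m; the calibration is good to about 2 mm. A picture is of the moment at which its call begins: read the wrist's pose just before it. camera_model takes no time and is no camera call.
- r.sign_off(): hands the job in; it is judged then, once.
The state is a dict: "clock": time; "q": joint angles; "qvel": joint speeds; "effort": joint torques, N m; "tcp_pos": TCP position; "tool_rot": TCP orientation; "wrist_force": force on the tool from outside, world axes, zero at the start; "ft_torque": the same for the moment, N m; "grip_width": finger opening in m; "grasp_force": force on a finger pad.
Only numpy, scipy, OpenCV 4.12 (cv2) and the standard library are available. Lean on these libraries where they do the work, as an engineer would, in place of code of your own. Each camera call takes 0.05 s, during which the arm holds its last target. There are 200 camera calls.

## Working session

There is one attempt and no reset: what is moved stays moved. The work goes in short steps, Python scripts to look and compute and a shell command to move; the robot and the scene stay as the last step left them, time stands still between calls to the robot, and variables do not carry over. Pictures are saved under pics/ and viewed, at most 10 in all, crops included, and the job is handed in when it is done.

```bash
ls; mkdir -p pics; python3 - <<'E'
from cell import r
import cv2,numpy as np
np.set_printoptions(precision=4,suppress=True)
s=r.read_state();print(s['clock'],s['tcp_pos'],s['tool_rot'],s['grip_width'],r.tips_ahead)
a=[r.read_camera(n) for n in("scene","top","wrist")]
for n,i in zip(("scene","top","wrist"),a):
    cv2.imwrite(f'pics/{n}0.png',i);print(n,r.camera_model(n))
E
```

```text
pics
0.0 [ 0.28   -0.5861  0.2297] [ 0.9753  0.2211 -0.0002 -0.0008] 0.08682451652567265 0.008
scene {'fov_y': 46.4951054197964, 'cx': 255.6116145971946, 'cy': 189.33436907972612, 'view': array([[-0.1837,  0.983 , -0.0044,  0.0867],
       [-0.6653, -0.1211,  0.7367,  0.325 ],
       [ 0.7236,  0.1382,  0.6762, -1.2231],
       [ 0.    ,  0.    ,  0.    ,  1.    ]])}
top {'fov_y': 55.95512231008623, 'cx': 255.32821765476095, 'cy': 195.55648205173313, 'view': array([[ 0.0175, -0.9995, -0.0272,  0.0326],
       [ 0.9934,  0.0143,  0.114 , -0.6254],
       [-0.1136, -0.029 ,  0.9931, -0.7078],
       [ 0.    ,  0.    ,  0.    ,  1.    ]])}
wrist {'fov_y': 71.35578436789686, 'cx': 258.87783499800037, 'cy': 190.64201975271237, 'T_tool_cam': array([[-0.0003,  0.9676,  0.2525,  0.069 ],
       [ 1.    ,  0.0004, -0.0004, -0.0001],
       [-0.0005,  0.2525, -0.9676, -0.1548],
       [ 0.    ,  0.    ,  0.    ,  1.    ]])}
```

View pics/top0.png

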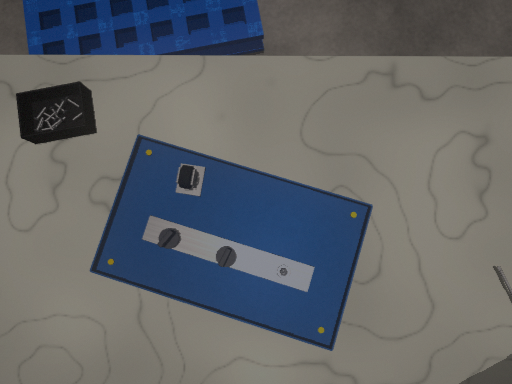

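View pics/scene0.png

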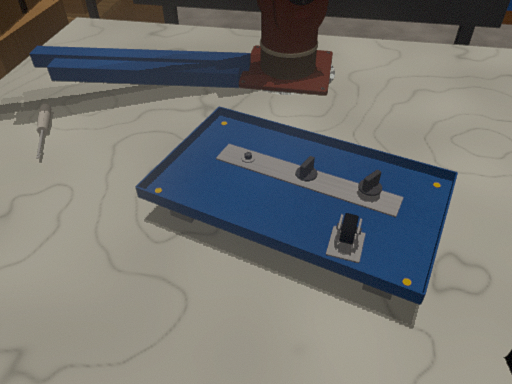

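The top view shows the screws at about (170,238) and (226,257), the hex head at (284,272) and the caster at (189,178). In the scene view the screws are at (371,187) and (307,170). I'll segment the dark blobs on the strap and enlarge them.

```bash
python3 - <<'E'
import cv2,numpy as np
t=cv2.imread('pics/top0.png')[220:290,140:260];s=cv2.imread('pics/scene0.png')[140:215,280:400]
o=np.vstack([cv2.resize(t,(600,300),interpolation=2,fy=0),cv2.resize(s,(600,300),interpolation=2)])
t=cv2.resize(t,None,fx=4,fy=4,interpolation=2);s=cv2.resize(s,None,fx=4,fy=4,interpolation=2)
cv2.imwrite('pics/c.png',np.vstack([t,s]))
E
```

```text
(no output)
```

View pics/c.png

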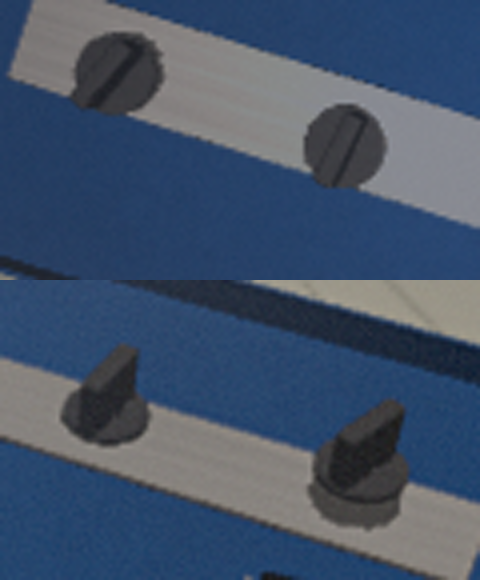

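Crop: in the scene view the right-hand screw shows its shank and a shadow gap under the collar, so it is the proud one. That makes it top (170,238.7) and scene (370,187). Triangulating now.

```bash
cat > h.py <<'E'
import numpy as np
from scipy.spatial.transform import Rotation as R
def ray(m,px,st=None):
    f=192/np.tan(np.radians(m['fov_y']/2))
    d=np.array([(px[0]-m['cx'])/f,-(px[1]-m['cy'])/f,-1.])
    if 'view' in m: T=np.linalg.inv(m['view'])
    else:
        W=np.eye(4);W[:3,:3]=R.from_quat(st['tool_rot']).as_matrix();W[:3,3]=st['tcp_pos'];T=W@m['T_tool_cam']
    d=T[:3,:3]@d
    return T[:3,3],d/np.linalg.norm(d)
def tri(rays):
    A=sum(np.eye(3)-np.outer(d,d) for o,d in rays);b=sum((np.eye(3)-np.outer(d,d))@o for o,d in rays)
    p=np.linalg.solve(A,b);return p,[np.linalg.norm(np.cross(p-o,d)) for o,d in rays]
def onz(ry,z): o,d=ry;return o+d*(z-o[2])/d[2]
def goal(st,p,yaw=None):
    Rt=R.from_quat(st['tool_rot']);M=Rt.as_matrix()
    print('shift/50mm',M.T@(np.array(p)-st['tcp_pos'])/0.05)
E
python3 - <<'E'
from cell import r
from h import *
np.set_printoptions(precision=4,suppress=True)
T,S=r.camera_model('top'),r.camera_model('scene');st=r.read_state()
print('proud',tri([ray(T,(170,238.7)),ray(S,(370.3,187))]))
print('home',tri([ray(T,(226.3,256.5)),ray(S,(306,173.5))]))
print('caster',onz(ray(T,(190,180)),.06))
print('strap far end',onz(ray(T,(284,272)),.065))
M=R.from_quat(st['tool_rot']).as_matrix();print(M)
E
```

```text
proud (array([0.5338, 0.2065, 0.0797]), [np.float64(0.0023375881199353753), np.float64(0.0023375881199354364)])
home (array([0.5014, 0.0969, 0.066 ]), [np.float64(0.0008905002587848975), np.float64(0.0008905002587848359)])
caster [0.6517 0.174  0.06  ]
strap far end [ 0.474  -0.0161  0.065 ]
[[ 0.9023  0.4312 -0.0007]
 [ 0.4312 -0.9023  0.0011]
 [-0.0001 -0.0013 -1.    ]]
```

```bash
python3 -m crank '0 0 -0.9 1 0 0 1;0 0 -0.9 1 0 0 1;0 0 -0.9 1 0 0 1;0 0 -0.9 1 0 0 1;0 0 -0.9 1 0 0 1' && python3 -m crank '0 0 -0.9 1 0 0 1;0 0 -0.9 1 0 0 1;0 0 -0.9 1 0 0 1;0 0 -0.9 1 0 0 1;0 0 -0.9 1 0 0 1'
```

```text
clock: 0.78
tcp_pos: [0.486, -0.4444, 0.2301]
tool_rot: [0.913, 0.408, -0.0, -0.0]
wrist_force: [1.2, -0.2, -0.4]
grip_width: 0.0868
grasp_force: 0.0
clock: 1.4
tcp_pos: [0.6206, -0.2357, 0.2301]
tool_rot: [0.816, 0.578, -0.0, -0.0]
wrist_force: [1.4, -0.3, -0.3]
grip_width: 0.0872
grasp_force: 0.0
```

```bash
python3 -m crank '0 0 -1 1 -0.2 0 1;0 0 -1 1 -0.2 0 1;0 0 -1 1 -0.2 0 1;0 0 -1 1 -0.2 0 1;0 0 -1 1 -0.2 0 1' && python3 -m crank '0 0 -1 1 -0.2 0 1;0 0 -1 1 -0.2 0 1;0 0 -1 0.6 -0.2 0 1;0 0 -1 0 0 0 1;0 0 0 0 0 0 1'
python3 - <<'E'
from cell import r
from h import *
import cv2
np.set_printoptions(precision=4,suppress=True)
st=r.read_state();print(st['q'],st['tcp_pos']);i=r.read_camera('wrist');cv2.imwrite('pics/w1.png',i)
goal(st,(.534,.2065,.21));x=R.from_quat(st['tool_rot']).as_matrix();print(np.degrees(np.arctan2(x[1],x[0]))[:2])
E
```

```text
clock: 2.02
tcp_pos: [0.6115, 0.0175, 0.2303]
tool_rot: [0.671, 0.741, -0.0, -0.0]
wrist_force: [0.3, -0.0, -0.4]
grip_width: 0.0873
grasp_force: 0.0
clock: 2.65
tcp_pos: [0.5603, 0.1382, 0.2304]
tool_rot: [0.533, 0.846, -0.0, -0.0]
wrist_force: [1.4, -0.5, 0.6]
grip_width: 0.0869
grasp_force: 0.0
[ 0.1821  0.2371 -0.5867  1.6224  0.1346  1.3231  0.0208] [0.5603 0.1382 0.2304]
shift/50mm [1.46   0.1148 0.4084]
[115.5336  25.5336]
```

View pics/w1.png

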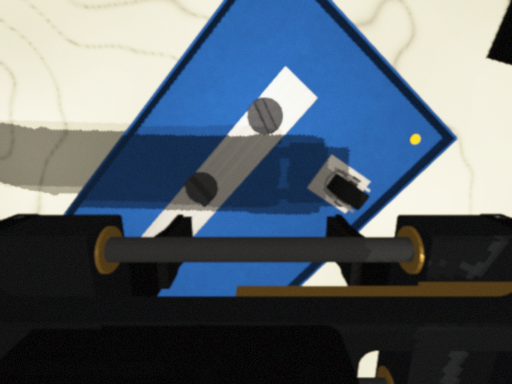

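The wrist view shows the proud screw at about (265,115), with the gripper filling the lower half. I'll shift closer along x and sideways for a second view, with part of the yaw already turned.

```bash
python3 -m crank '0 0 -1 0 0 0 1;0 0 -1 0 0 0 1;0 0 -1 0 0 0 1;0 0 -1 0 0 0.4 1;0 0 0 0 0 0 1'
python3 - <<'E'
from cell import r
from h import *
import cv2
np.set_printoptions(precision=5,suppress=True)
st=r.read_state();i=r.read_camera('wrist');cv2.imwrite('pics/w2.png',i)
print(st['tcp_pos'],st['tool_rot']);goal(st,(.534,.2065,.21))
a=cv2.imread('pics/w1.png')[80:160,210:330]
# where the screw should appear now
m=r.camera_model('wrist');W=np.eye(4);W[:3,:3]=R.from_quat(st['tool_rot']).as_matrix();W[:3,3]=st['tcp_pos']
p=np.linalg.inv(W@m['T_tool_cam'])@[.534,.2065,.081,1];f=192/np.tan(np.radians(m['fov_y']/2))
u,v=int(m['cx']+f*p[0]/-p[2]),int(m['cy']-f*p[1]/-p[2]);print(u,v)
v0=max(v-40,0);u0=u-60;b=i[v0:v0+80,u0:u0+120];print(u0,v0,b.shape)
z=[cv2.resize(k,None,fx=6,fy=6,interpolation=2)[:300*1] if 0 else cv2.resize(k,(450,300),interpolation=2) for k in(a,b)]
z=[cv2.convertScaleAbs(k,alpha=2.2) for k in z]
cv2.imwrite('pics/c2.png',np.vstack(z))
E
```

```text
clock: 3.32
tcp_pos: [0.5599, 0.1371, 0.2092]
tool_rot: [0.38, 0.925, -0.001, -0.001]
wrist_force: [0.0, 1.2, -0.2]
grip_width: 0.0871
grasp_force: 0.0
[0.55993 0.13705 0.20915] [ 0.37986  0.92504 -0.00076 -0.0012 ]
shift/50mm [ 1.34503  0.62367 -0.01617]
289 122
229 82 (80, 120, 3)
```

View pics/c2.png

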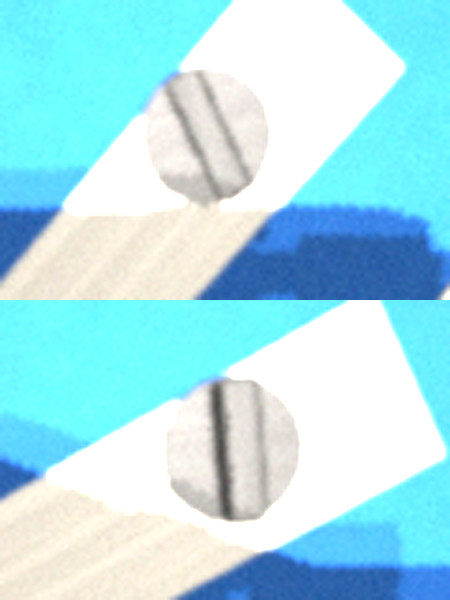

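In the crop, the collar centre is at (265.5,116.3) in view 1 and (291.1,122) in view 2. In view 2 the wing runs nearly straight up the picture, leaning about 3° left.

```bash
python3 - <<'E'
from cell import r
from h import *
np.set_printoptions(precision=4,suppress=True)
st=r.read_state();w=r.camera_model('wrist');T,S=r.camera_model('top'),r.camera_model('scene')
s1={'tcp_pos':np.array([.5603,.1382,.2304]),'tool_rot':np.array([.533,.846,0,0])}
r1,r2=ray(w,(265.5,116.3),s1),ray(w,(291.1,122),st)
print(tri([r1,r2]),tri([r1,r2,ray(T,(170,238.7)),ray(S,(370.3,187))]))
print([onz(k,.081) for k in(r1,r2,ray(T,(170,238.7)))])
P=lambda x,y:onz(ray(w,(229+x/3.75,82+(y-300)/3.75),st),.107)
for a,b in(((215,380),(226,520)),((260,385),(266,515))):
    d=P(*a)-P(*b);print(np.degrees(np.arctan2(d[1],d[0])))
print('wing mid top',P(240,448))
x=R.from_quat(st['tool_rot']).as_matrix()[:,0];print(np.degrees(np.arctan2(x[1],x[0])))
E
```

```text
(array([0.535 , 0.2077, 0.0898]), [np.float64(0.0002803181252575227), np.float64(0.0002803181252575207)]) (array([0.5349, 0.2072, 0.0805]), [np.float64(0.0006584616805139261), np.float64(0.0015963713265533582), np.float64(0.0033986455227769355), np.float64(0.0015218921205566254)])
[array([0.5353, 0.2077, 0.081 ]), array([0.5356, 0.2086, 0.081 ]), array([0.534 , 0.2037, 0.081 ])]
141.48598514621548
140.19553511833337
wing mid top [0.5343 0.2081 0.107 ]
135.30875028429472
```

```bash
python3 -m crank '0 0 -1 0 0 0 0.5;0 0 -0.1 0 0 0 0.5;0 0 0 0 0 0 0.5'; python3 - <<'E'
from cell import r
from h import *
st=r.read_state();goal(st,(.535,.208,.125));x=R.from_quat(st['tool_rot']).as_matrix()[:,0];print(np.degrees(np.arctan2(x[1],x[0])))
E
```

```text
clock: 3.75
tcp_pos: [0.5607, 0.1381, 0.211]
tool_rot: [0.335, 0.942, 0.0, 0.0]
wrist_force: [1.3, 0.0, 0.2]
grip_width: 0.0647
grasp_force: 0.0
shift/50mm [1.28246284 0.75970926 1.72074339]
140.86423603063318
```

```bash
python3 -m crank '0 0 0 0.64 0.38 0 0.5;0 0 0 0.64 0.38 0.3 0.5;0 0 0 0 0 0.7 0.5;0 0 0 0 0 0.7 0.5;0 0 0 0 0 0 0.5'; python3 - <<'E'
from cell import r
from h import *
import cv2
st=r.read_state();goal(st,(.535,.208,.091));i=r.read_camera('wrist')
cv2.imwrite('pics/w3.png',cv2.convertScaleAbs(i,alpha=1.8)); cv2.imwrite('pics/s3.png',cv2.resize(r.read_camera('scene')[90:260,280:460],None,fx=3,fy=3))
E
```

```text
clock: 4.38
tcp_pos: [0.5331, 0.2071, 0.1235]
tool_rot: [0.334, 0.943, -0.001, -0.002]
wrist_force: [0.1, 0.3, 0.6]
grip_width: 0.0433
grasp_force: 0.0
shift/50mm [-0.02077381  0.03996808  0.65007815]
```

View pics/s3.png

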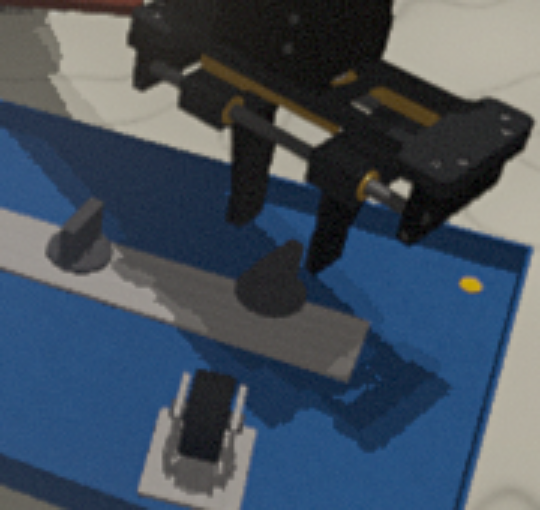

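The crop shows the fingers on either side of the wing, which sits at about (270,280). The caster is clear. Descending and closing.

```bash
python3 -m crank '0 0 0 0 0.04 0.35 0.5;0 0 0 0 0 0.3 0.5;0 0 0 0 0 0 0.5' && python3 -m crank '0 0 0 0 0 0 0.2;0 0 0 0 0 0 0.1;0 0 0 0 0 0 0;0 0 0 0 0 0 0;0 0 0 0 0 0 0'; python3 - <<'E'
from cell import r
s=r.read_state();print(s['wrist_force'],s['ft_torque'],s['q'])
E
```

```text
clock: 4.85
tcp_pos: [0.535, 0.209, 0.0916]
tool_rot: [0.334, 0.943, -0.001, -0.001]
wrist_force: [-0.1, 0.3, 0.7]
grip_width: 0.0434
grasp_force: 0.0
clock: 5.48
tcp_pos: [0.5347, 0.2079, 0.0926]
tool_rot: [0.334, 0.943, -0.002, -0.001]
wrist_force: [-4.3, -4.9, 2.2]
grip_width: 0.0096
grasp_force: 30.0
[-4.27044542 -4.94127432  2.22017515] [-0.97302487  0.92519423  0.02303079] [ 0.0956278   0.37051334 -0.65324056  1.78280956  0.25368362  1.07709968
  0.24316558]
```

```bash
python3 -m crank '0 0 0 0 -0.02 0.06 0;0 0 0 0 0 0.06 0;0 0 0 0 0 0.06 0;0 0 0 0 0 0 0;0 0 0 0 0 0 0'
```

```text
clock: 6.1
tcp_pos: [0.5347, 0.2078, 0.0842]
tool_rot: [0.334, 0.943, -0.001, -0.0]
wrist_force: [-4.8, -4.3, 6.1]
grip_width: 0.0095
grasp_force: 30.0
```

```bash
python3 -m crank '0 0 0 0 -0.02 0.06 0;0 0 0 0 0 0.06 0;0 0 0 0 0 0 0;0 0 0 0 0 0 0'
```

```text
clock: 6.6
tcp_pos: [0.5353, 0.2075, 0.0818]
tool_rot: [0.334, 0.943, -0.001, 0.001]
wrist_force: [-13.2, -9.5, 36.9]
grip_width: 0.0095
grasp_force: 30.0
```

```bash
python3 -m crank '0 0 0 0 0 -0.02 0;0 0 0.6 0 0 0 0;0 0 0.8 0 0 0 0;0 0 0.8 0 0 0 0;0 0 0.8 0 0 0 0'; python3 - <<'E'
from cell import r
s=r.read_state();print(s['ft_torque'],s['q'])
E
```

```text
clock: 7.22
tcp_pos: [0.5351, 0.2074, 0.0818]
tool_rot: [0.455, 0.891, -0.0, 0.001]
wrist_force: [-10.8, -7.6, 28.8]
grip_width: 0.0096
grasp_force: 30.0
[-2.02742395  2.53816595  0.02282675] [ 0.05540425  0.36978986 -0.60250727  1.79730676  0.24129481  1.04761826
 -0.01076151]
```

Smooth, with the push held. Continuing the turn.

```bash
python3 -m crank '0 0 1 0 0 0 0;0 0 1 0 0 0 0;0 0 1 0 0 0 0;0 0 1 0 0 0 0;0 0 1 0 0 0 0' && python3 -m crank '0 0 1 0 0 0 0;0 0 1 0 0 0 0;0 0 1 0 0 0 0;0 0 1 0 0 0 0;0 0 1 0 0 0 0'
```

```text
clock: 7.85
tcp_pos: [0.5347, 0.2073, 0.0818]
tool_rot: [0.637, 0.771, -0.001, 0.001]
wrist_force: [-11.9, -7.9, 29.1]
grip_width: 0.0099
grasp_force: 30.0
clock: 8.48
tcp_pos: [0.5344, 0.2073, 0.0818]
tool_rot: [0.789, 0.615, -0.0, 0.001]
wrist_force: [-13.8, -7.4, 30.5]
grip_width: 0.0099
grasp_force: 30.0
```

```bash
python3 -m crank '0 0 1 0 0 0 0;0 0 1 0 0 0 0;0 0 1 0 0 0 0;0 0 1 0 0 0 0;0 0 0.4 0 0 0 0' && python3 -m crank '0 0 0 0 0 0 0;0 0 0 0 0 -0.02 0'; python3 - <<'E'
from cell import r
s=r.read_state();print(s['ft_torque'],s['q'],s['tool_rot'])
E
```

```text
clock: 9.1
tcp_pos: [0.5342, 0.2076, 0.0817]
tool_rot: [0.891, 0.453, -0.0, 0.001]
wrist_force: [-14.3, -7.4, 30.3]
grip_width: 0.0097
grasp_force: 30.0
clock: 9.35
tcp_pos: [0.5341, 0.2075, 0.0818]
tool_rot: [0.891, 0.454, -0.0, 0.0]
wrist_force: [-8.5, -4.2, 15.1]
grip_width: 0.0098
grasp_force: 30.0
[-1.21615194  2.01366636  0.04066416] [-0.11724494  0.33363964 -0.39179502  1.80659324  0.14742178  1.03081255
 -1.19345977] [ 8.90868567e-01  4.54260638e-01 -4.85866253e-04  4.82281806e-04]
```

```bash
python3 -m crank '0 0 0 0 0 0 0.15;0 0 0 0 0 0 0.3;0 0 0 0 0 0 0.4;0 0 0 0 0 0 0.4;0 0 0 0 0 -0.4 0.4' && python3 -m crank '0 0 0 0 0 -0.8 0.4;0 0 0 0 0 -0.8 0.4;0 0 0 -0.8 0 -0.4 0.4;0 0 0 -0.8 0 0 0.4;0 0 0 0 0 0 0.4';  python3 - <<'E'
from cell import r
from h import *
import cv2
s=r.read_state();print(s['wrist_force'])
m=r.camera_model('wrist');W=np.eye(4);W[:3,:3]=R.from_quat(s['tool_rot']).as_matrix();W[:3,3]=s['tcp_pos']
p=np.linalg.inv(W@m['T_tool_cam'])@[.535,.208,.075,1];f=192/np.tan(np.radians(m['fov_y']/2));print(m['cx']-f*p[0]/p[2],m['cy']+f*p[1]/p[2])
i=r.read_camera('wrist');j=r.read_camera('scene')
cv2.imwrite('pics/e.png',np.vstack([cv2.convertScaleAbs(i,alpha=1.6)[:200],cv2.resize(j[120:280,270:420],(512,380))]))
E
```

```text
clock: 9.98
tcp_pos: [0.5341, 0.2078, 0.0993]
tool_rot: [0.891, 0.454, -0.001, -0.0]
wrist_force: [0.2, -0.3, 1.0]
grip_width: 0.0336
grasp_force: 0.0
clock: 10.6
tcp_pos: [0.4871, 0.1409, 0.2006]
tool_rot: [0.892, 0.453, 0.0, 0.001]
wrist_force: [0.8, 0.3, 0.2]
grip_width: 0.0348
grasp_force: 0.0
[0.79705418 0.31680062 0.23037616]
257.6095358413154 106.90199091297924
```

View pics/e.png

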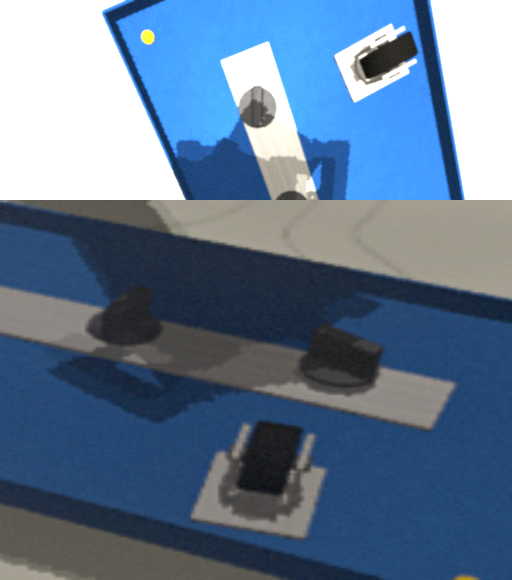

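The screw's collar in the scene view is now at about (370,190.7), against row 187 at the start, so it has sunk about 10 mm. The wing has turned about 90° and lines up with the gripper, and the caster stands where it was. Handing in.

```bash
python3 -c "
from cell import r
print(r.sign_off())"
```

```text
the job is handed in; nothing more can be done
None
```

The job is handed in: I pushed the wing screw down to its stop (about 10 mm), turned it about 87° clockwise while pushing, and let go; the last picture shows it staying down and the caster where it was, but no verdict came back.

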